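# Show a record player's pickup marker to the bench camera by mirror

## Robot

A 6-joint arm with a two-finger parallel gripper is mounted at the origin on the work surface. World frame = base frame: x ahead of the robot, y to its left, z up, the work surface at z = 0. Lengths are in m, angles in rad, forces in N, time in s.
With the tool pointing down it reaches from about 0.225 to 0.875 m from the base axis. Payload 3.4 kg.
Tool frame: the origin (TCP) lies midway between the tips of the shut fingers; the grasp point (between the pads) lies 19 mm behind it; z points along the fingers, y is the line along which they close (so a half turn about z gives the same grasp; the last joint's range is limited). The gripper opens to 85 mm and grips with 20 to 120 N. Pads are 22 mm wide; open, the fingers measure 114 mm over their backs; the gripper's body (76 mm by 85 mm) begins 54 mm behind the grasp point. The pads swing forward as they close: fully open they stand 13 mm farther back than shut.
Start: joints at [-1.261, 0.276, 1.505, -0, 1.361, -0.121], TCP at [0.24, -0.522, 0.231] pointing down, gripper open.
Joint ranges: [-2.89, 2.89], [-0.75, 2.08], [0.22, 2.7], [-1.18, 4.32], [0.11, 2.71], [-2.7, 2.7]. Speed limits (rad/s): [2.57, 2.57, 3.14, 3.14, 3.14, 3.14].

## Interface

Orientations are given as [roll, pitch, yaw] about the fixed x, y, z axes, in that order (R = Rz(yaw) Ry(pitch) Rx(roll)).
In Python, from rig import arm, vision, spotter gives the robot as it stands. The module is installed in compiled form; this text tells all that it offers.
- The arm moves only by the tool arm_command, never from a script. Its argument "rows" is one flat list of numbers, 5 for each row, row after row: the gripper command: -1 is fully open, 1 is shut, values between are in proportion, then the shift along the tool's x, y, z in mm, then the turn about the tool's z in degrees. A call has 1 to 20 rows; each row is the pose to reach, as a shift and turn from the pose commanded when the call began, along the tool's axes at that moment; what a row does not reach only later rows make up. A row lasts 1/10 s, in which the tool goes at most 50 mm and 8.59 degrees, less where a joint would pass 70% of its speed; a pose out of reach is approached as far as the arm can. A call with a gripper value outside its range is refused whole. The fingers move at their own pace and stop on an object; "squeeze" is the grip in N (left out, the last holds). Time passes only in rows, so rows that repeat a pose let the fingers close. It gives the time, the measured TCP pose, the force, the opening and the grip force at its end, in the units of the state.
- arm.get_state(): the state, without advancing time (a new reading comes with each control period).
- vision.get_image(name): name is "side" or "top"; returns the picture (420x560x3 uint8, red, green, blue); there is no depth.
- vision.calibration(name): a dict with "vfov" (degrees; the focal length in pixels is half the picture's height over the tangent of half this angle, whatever the lens; pixels are square), "cx", "cy" (the principal point, pixels), "R" (3x3) and "t" (3): a world point X has camera coordinates R X + t. Camera axes: x right, y down, z forward; pixel columns grow to the right and rows downward; lengths in m; the calibration is good to about 2 mm. A picture is of the moment at which its call begins. calibration takes no time and is no camera call.
- arm.sign_off(): hands the job in; it is judged then, once.
Trained networks look in the newest picture that a camera, given by its name, has taken for a name from the list of things; names that differ only in an ending like _2 or _b are one class to them, and where a whole thing is asked for, a point or a joint stands for the part that bears it (a point fixed in the world has none). Each returns a list of dicts, best first, with "score" (0 to 1); they miss things now and then, are a little off and sometimes report something else, mostly with a low value. They report only what shows in the picture. A call takes as long as a camera call.
- spotter.masks_of(target, camera): "region" (420x560 bool, what is visible of it) and "position" ([column, row] in pixels, amid what is visible of it).
- spotter.place_of(target, camera): "position" ([column, row] in pixels: a listed point, or the origin of a listed thing).
The state is a dict: "clock": time; "qpos": joint angles; "dq": joint speeds; "joint_efforts": joint torques, N m; "ee_pos": TCP position; "tcp_rot": TCP orientation; "wrist_force": force on the tool from outside, world axes, zero at the start; "torque": the same for the moment, N m; "finger_gap": finger opening in m; "gripper_force": force on a finger pad.
Only numpy, scipy, OpenCV 4.12 (cv2) and the standard library are available. Lean on these libraries where they do the work, as an engineer would, in place of code of your own. Each camera call takes 0.05 s, during which the arm holds its last target. There are 200 camera calls.

## Task

Gently lift the record player's smoked dust cover by its T handle all the way back onto its stop, where it stays by itself. Then take the yellow peg behind the small sprung inspection mirror and turn the mirror until the red marker on the tonearm's head appears in the middle of the mirror to the bench camera, and finish while still holding the mirror there by its peg, because it springs back if let go. Leave the tonearm and the other things on the bench where they are.

Things in the scene. Friction and masses are not known exactly. Their poses are not given: they have to be found in the camera images.
- player: portable record player, fixed: green case 220 (x) x 300 (y) mm, its deck 75 mm above the table. Origin on the table under the case's centre; -x is its front (towards the robot), z up. The platter is to +y, the tonearm to -y.
- lid (a joint): smoked see-through dust cover over the deck, 210 mm deep, 286 mm wide, 55 mm high. Hinged along the player's y axis at its rear; 0 = shut, grows as the front lifts, 1.05 rad = on its stop (about 60 degrees). It starts shut or a little ajar. A stiff friction hinge: it stays where it is left and takes about 4 N at the handle to lift.
- lid_hinge (a point): point on the cover's hinge axis, mid-width: 105 mm behind (+x of) the player's centre and 75 mm above the table; its axes turn with the cover (hinge axis = y)
- lid_handle (a point): middle of the cover's T handle: a round aluminium crossbar 18 mm thick, 36 mm long, along the player's y axis, on one thin stem 38 mm in front of the cover's front face; grip it from above across its flat ends, about which it can turn. In the cover's frame 248 mm in front (-x) of the hinge and 40 mm above it: 115 mm above the table when shut, about 310 mm on the stop.
- marker (a point): centre of the red ball marker, 22 mm across, on the black head of the tonearm, 115 mm above the table. The tonearm (a thin aluminium arm on the deck, under the cover) rests at a different swing each time.
- station: inspection station, fixed: dark steel base 250 x 75 mm, 10 mm thick, carrying the mirror and a small black bench camera. Origin on the table under the mirror's upright turning axis; +x points from the mirror to the camera, z up.
- camera_lens (a point): front of the bench camera's lens: 155 mm from the mirror's axis along the station's +x, 115 mm above the table; it looks straight at the mirror
- mirror_face (a point): middle of the reflecting face, on the turning axis, 115 mm above the table. The mirror is 62 x 52 mm in an orange frame 72 x 62 mm, standing upright; this point's x axis is the outward normal of the face, z up.
- mirror (a joint): turn of the mirror about its upright axis, 0 to 1.2 rad, growing counterclockwise seen from above. At 0 the normal of its face points 0.17 rad counterclockwise of the station's +x, so at q the normal is at 0.17 + q and the camera, looking via the mirror, sees along 2 x (0.17 + q) from the station's +x. A spring brings it back to 0: about 2.3 N at the peg at 0, rising to 4.2 N at 1.2 rad.
- peg: upright round yellow peg, 16 mm across, 80 mm tall, free to spin about its own axis, on a lever behind the mirror, 78 mm from the turning axis opposite to the face's normal; turns with the mirror. Origin at its foot, 88 mm above the table.
- peg_top (a point): centre of the peg's top, 168 mm above the table (the mirror frame's top is at 146 mm)
- sight: the line of sight after reflection, not a thing to touch: origin at the middle of the mirror's face, +x is the direction in which the bench camera sees by way of the mirror's middle, y across it (level), z up. The marker is in the middle of the mirror when it lies on this +x axis.
- oil: red oil can, 48 mm across, 120 mm tall, a bystander; origin under its centre
- screwdriver: screwdriver lying on the table, a bystander
- mug: blue mug, 80 mm across, 90 mm tall, a bystander; origin under its centre

How it is judged:
By the outcome, as a careful person would: the job done as asked, in the order asked, and still so for the second after the job is handed in, while the arm keeps its last pose, push and grip.
It also fails if it takes over 54 s, if anything falls off the work surface, if the arm or the gripper's body presses on something with over 40 N, if the wrist force passes 120 N, or if a joint passes its speed limit or range.

## Working session

There is one attempt and no reset: what is moved stays moved. The work goes in short steps, Python scripts to look and compute and a tool call to move; the robot and the scene stay as the last step left them, time stands still between calls to the robot, and variables do not carry over. Pictures are saved under pics/ and viewed, at most 10 in all, crops included, and the job is handed in when it is done.

Besides the shell and the picture viewer there is one more tool, called after ">>>" as name(argument=value, ...) on one line, values as JSON. arm_command: Moves the arm, as the interface text tells. Its arguments: {"type":"object","properties":{"rows":{"type":"array"},"squeeze":{"type":"number"}},"required":["rows"]}

```bash
mkdir -p pics; cat > h.py <<'E'
import numpy as np, cv2
from rig import arm, vision, spotter
def snap(cam,name=None):
    im=vision.get_image(cam)
    if name: cv2.imwrite(f'pics/{name}.png',im[:,:,::-1])
    return im
def ray(cam,px):
    c=vision.calibration(cam);f=210/np.tan(np.radians(c['vfov'])/2)
    R=np.array(c['R']);t=np.array(c['t'])
    d=R.T@np.array([(px[0]-c['cx'])/f,(px[1]-c['cy'])/f,1]);return -R.T@t,d/np.linalg.norm(d)
def at_z(cam,px,z):
    o,d=ray(cam,px);return o+d*(z-o[2])/d[2]
def proj(cam,X):
    c=vision.calibration(cam);f=210/np.tan(np.radians(c['vfov'])/2)
    p=np.array(c['R'])@X+c['t'];return [c['cx']+f*p[0]/p[2],c['cy']+f*p[1]/p[2]]
def tri(p1,p2,c1='top',c2='side'):
    o1,d1=ray(c1,p1);o2,d2=ray(c2,p2)
    s=np.linalg.lstsq(np.c_[d1,-d2],o2-o1,rcond=None)[0]
    a=o1+s[0]*d1;b=o2+s[1]*d2;return (a+b)/2,np.linalg.norm(a-b)
E
cat > a.py <<'E'
from h import *
np.set_printoptions(precision=3,suppress=True)
for c in('top','side'): snap(c,c+'0'); print(c,ray(c,(280,210)))
Z=dict(player=0,lid_hinge=.075,lid_handle=.115,marker=.115,station=0,camera_lens=.115,mirror_face=.115,peg_top=.168,peg=.088,oil=0,mug=0,screwdriver=0)
for n,z in Z.items():
    P={}
    for c in('top','side'):
        r=spotter.place_of(n,c)
        if r: P[c]=r[0]['position'];print(n,c,round(r[0]['score'],2),np.round(P[c]),at_z(c,P[c],z))
    if len(P)==2: print('   tri',*tri(P['top'],P['side']))
print(arm.get_state())
E
python3 a.py
```

```text
top (array([0.44 , 0.03 , 1.131]), array([ 0.134,  0.003, -0.991]))
side (array([0.258, 0.973, 1.155]), array([ 0.218, -0.658, -0.721]))
player top 0.65 [225. 198.] [0.629 0.19  0.   ]
player side 0.55 [250. 265.] [0.619 0.18  0.   ]
   tri [0.621 0.187 0.011] 0.012116674255393813
lid_handle top 0.68 [354. 234.] [ 0.517 -0.153  0.115]
lid_handle side 0.86 [291. 240.] [0.501 0.133 0.115]
   tri [ 0.576 -0.224 -0.319] 0.05441685129919395
station top 0.66 [352. 234.] [ 0.524 -0.169  0.   ]
station side 0.77 [310. 196.] [ 0.528 -0.183  0.   ]
   tri [ 0.523 -0.166  0.017] 0.0018594060955588433
camera_lens top 0.8 [368. 170.] [ 0.681 -0.193  0.115]
camera_lens side 0.8 [275. 160.] [ 0.671 -0.206  0.115]
   tri [ 0.672 -0.191  0.128] 0.012022243542174394
mirror_face side 0.62 [311. 173.] [ 0.528 -0.18   0.115]
peg_top top 0.66 [370. 265.] [ 0.438 -0.18   0.168]
peg_top side 0.66 [333. 166.] [ 0.455 -0.175  0.168]
   tri [ 0.446 -0.178  0.168] 0.017759494559640192
peg top 0.44 [362. 263.] [ 0.442 -0.177  0.088]
peg side 0.48 [336. 185.] [ 0.437 -0.179  0.088]
   tri [ 0.439 -0.177  0.089] 0
[... 226 characters left out ...]
4 [227. 355.] [0.568 0.48  0.   ]
   tri [0.566 0.48  0.001] 0.004521857922637026
screwdriver top 0.92 [312. 267.] [ 0.432 -0.056  0.   ]
screwdriver side 0.82 [325. 227.] [ 0.438 -0.054  0.   ]
   tri [ 0.435 -0.055 -0.001] 0.006531751647470072
{'clock': 1.3, 'qpos': array([-1.261,  0.276,  1.505, -0.   ,  1.361, -0.121]), 'dq': array([-0.   , -0.   , -0.001, -0.002, -0.   , -0.001]), 'joint_efforts': array([ -0.002, -41.667, -24.61 ,  -0.   ,   0.001,   0.   ]), 'ee_pos': array([ 0.24 , -0.522,  0.231]), 'tcp_rot': array([3.142, 0.   , 0.431]), 'wrist_force': array([-0.189,  0.329,  0.181]), 'torque': array([ 0.034,  0.038, -0.022]), 'gripper_force': 0.0, 'finger_gap': 0.08556152144503287}
```

View pics/top0.png

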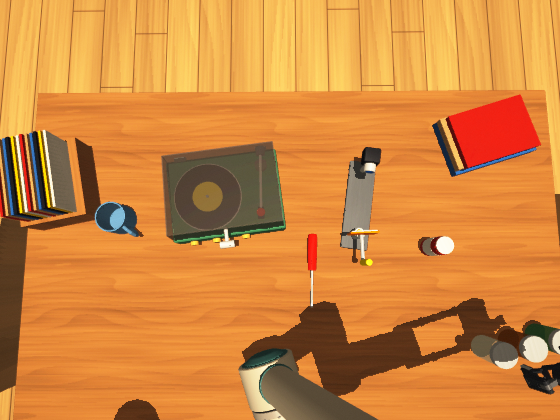

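View pics/side0.png

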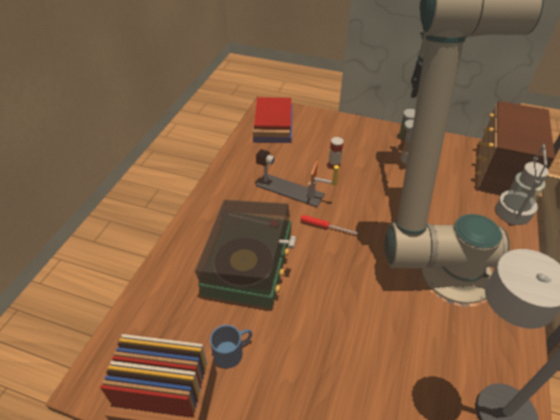

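Top: the handle is at about (227,239), the marker at (261,212) and the peg top at (369,262). Next I'll zoom in on the player and the station.

```bash
cat > b.py <<'E'
from h import *
np.set_printoptions(precision=3,suppress=True)
t=cv2.imread('pics/top0.png');s=cv2.imread('pics/side0.png')
z=lambda im,x,y,w,h:cv2.resize(im[y:y+h,x:x+w],(400,300),interpolation=cv2.INTER_CUBIC)
cv2.imwrite('pics/crop0.png',np.vstack([np.hstack([z(t,155,135,140,120)[:,:],z(t,320,150,80,120)]),np.hstack([z(s,195,195,110,110),z(s,250,140,100,75)])]))
hs=cv2.cvtColor(t,cv2.COLOR_BGR2HSV)
def cen(im,box,f):
    x,y,w,h=box;m=f(im[y:y+h,x:x+w].astype(int));v,u=np.nonzero(m);return np.array([u.mean()+x,v.mean()+y]),len(u)
red=lambda a:(a[...,2]>1.8*a[...,1])&(a[...,2]>1.8*a[...,0])&(a[...,2]>70)
wh=lambda a:(a.min(-1)>150)
yel=lambda a:(a[...,2]>150)&(a[...,1]>140)&(a[...,0]<90)
for n,im,c,box,f,h in[('marker',t,'top',(250,200,22,22),red,.115),('marker',s,'side',(265,210,25,30),red,.115),('handle',t,'top',(215,225,26,26),wh,.115),('handle',s,'side',(278,230,20,22),wh,.115),('pegtop',t,'top',(355,255,25,15),yel,.168)]:
    try: p,k=cen(im,box,f);print(n,c,p,k,at_z(c,p,h))
    except Exception as e: print(n,e)
for n in('mirror_face','mirror','marker','station','player','lid'):
  for c in('top','side'):
    vision.get_image(c)
    for r in spotter.masks_of(n,c)[:1]:
        m=r['region'];print(n,c,round(r['score'],2),np.round(r['position']),m.sum(),cv2.minAreaRect(np.argwhere(m)[:,::-1].astype(np.float32)))
E
python3 b.py
```

```text
marker top [260.067 211.556] 45 [0.574 0.085 0.115]
marker side [nan nan] 0 [nan nan nan]
handle top [226.561 241.045] 132 [0.499 0.169 0.115]
handle side [291.778 241.056] 18 [0.498 0.134 0.115]
pegtop top [369.967 262.6  ] 120 [ 0.443 -0.18   0.168]
mirror_face top 0.59 [364. 236.] 332 ((363.0, 247.5), (35.0, 32.0), 90.0)
mirror_face side 0.72 [323. 178.] 265 ((324.5, 173.5), (23.0, 27.0), 90.0)
mirror top 0.81 [365. 238.] 288 ((363.0, 247.5), (28.0, 35.0), 0.0)
mirror side 0.51 [322. 182.] 244 ((324.5, 175.0), (20.0, 27.0), 90.0)
marker side 0.62 [291. 186.] 1637 ((294.08953857421875, 178.79913330078125), (84.85066223144531, 44.896392822265625), 12.042576789855957)
station top 0.71 [360. 204.] 2729 ((362.6153564453125, 205.6671600341797), (36.374053955078125, 118.0246353149414), 6.581944465637207)
station side 0.79 [292. 184.] 1710 ((294.257568359375, 178.4375457763672), (85.51567077636719, 45.33265686035156), 12.938055992126465)
player top 0.83 [220. 195.] 10752 ((221.52749633789062, 197.7095184326172), (100.46754455566406, 119.81009674072266), 82.52843475341797)
player side 0.93 [246. 251.] 7997 ((246.846923828125, 248.93167114257812), (86.18383026123047, 110.6830062866211), 16.927513122558594)
lid top 0.94 [220. 190.] 10031 ((220.86236572265625, 197.80809020996094), (100.61746215820312, 118.34149169921875), 82.64761352539062)
lid side 0.61 [247. 246.] 6536 ((246.83734130859375, 243.01832580566406), (95.56021118164062, 87.92534637451172), 6.115503787994385)b.py:8: RuntimeWarning: Mean of empty slice.
  x,y,w,h=box;m=f(im[y:y+h,x:x+w].astype(int));v,u=np.nonzero(m);return np.array([u.mean()+x,v.mean()+y]),len(u)
  ret = ret.dtype.type(ret / rcount)
```

View pics/crop0.png

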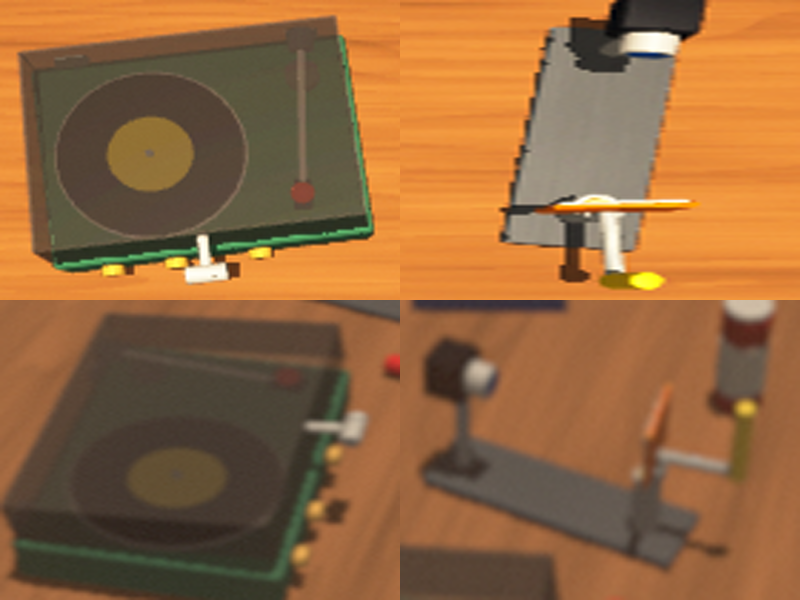

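```bash
cat > c.py <<'E'
from h import *
from scipy.optimize import least_squares
np.set_printoptions(precision=4,suppress=True)
def rz(a):c,s=np.cos(a),np.sin(a);return np.array([[c,-s,0],[s,c,0],[0,0,1]])
def lid(p,v):
    c,s=np.cos(p[3]),np.sin(p[3]);x,y,z=v  # front(-x) lifts
    return np.array([.105,0,.075])+[x*c+z*s,y,-x*s+z*c]
def PL(p,v,l=0): return rz(p[2])@(lid(p,v) if l else np.array(v))+[p[0],p[1],0]
obs=[('top',(284.9,228.2),(-.11,-.15,.075),0),('top',(175,242.2),(-.11,.15,.075),0),('side',(290.4,222.5),(-.11,-.15,.075),0),('side',(272,296.6),(-.11,.15,.075),0),
('top',(162.7,157),(0,.143,.055),1),('top',(272.3,142.2),(0,-.143,.055),1),('top',(167.6,235),(-.21,.143,.055),1),('top',(227.5,243.8),(-.248,0,.04),1),('side',(292.6,241.2),(-.248,0,.04),1)]
f=lambda p:np.concatenate([np.subtract(proj(c,PL(p,v,l)),px) for c,px,v,l in obs])
r=least_squares(f,[.62,.187,.13,.02],loss='soft_l1');p=r.x
print('player',p,'\nres',f(p).reshape(-1,2))
print('handle',PL(p,(-.248,0,.04),1),'tri',*tri((227.5,243.8),(292.6,241.2)))
mk=tri((261,211.8),(274.2,223.2));print('marker',mk,at_z('top',(261,211.8),.115),at_z('side',(274.2,223.2),.115))
def ST(q,v,a=0): return rz(q[2]+a)@np.array(v)+[q[0],q[1],0]
o2=[('top',(370,167.8),(.155,0,.115),0),('side',(271,159.5),(.155,0,.115),0),('top',(370,262.6),(-.078,0,.168),.17),('side',(250+345*.25-100+0,140+108*.25),(-.078,0,.168),.17),
('top',(350,232.8),(0,.036,.146),.17),('top',(378.6,231.6),(0,-.036,.146),.17)]
o2[3]=('side',(250+(745-400)*.25,140+(408-300)*.25),(-.078,0,.168),.17)
g=lambda q:np.concatenate([np.subtract(proj(c,ST(q,v,a)),px) for c,px,v,a in o2])
r=least_squares(g,[.52,-.17,-.1],loss='soft_l1');q=r.x
print('station',q,'\nres',g(q).reshape(-1,2))
for l in(((350,161.2),(341,246)),((374.4,174),(367.2,249))):
    d=at_z('top',l[0],.01)-at_z('top',l[1],.01);print('base yaw',np.arctan2(d[1],d[0]))
for m in(mk[0],at_z('top',(261,211.8),.115)):
    b=np.arctan2(m[1]-q[1],m[0]-q[0]);Q=(b-q[2])/2-.17;print('q',Q,'peg goal',ST(q,(-.078,0,.168),.17+Q),'peg now',ST(q,(-.078,0,.168),.17))
E
python3 c.py
```

```text
player [0.6247 0.1789 0.1274 0.1257] 
res [[ 1.8644 -0.1655]
 [-1.3431  0.7471]
 [ 1.4447 -2.7662]
 [ 0.3843  0.6946]
 [-0.3847 -1.4161]
 [ 0.5559 -0.9671]
 [-0.474   0.2789]
 [ 0.3493  0.1406]
 [-0.6545  0.6641]]
handle [0.4898 0.1616 0.1458] tri [0.489  0.1618 0.1495] 0.002063505600285739
marker (array([0.5726, 0.0821, 0.1135]), np.float64(0.0010836578018168794)) [0.5729 0.0821 0.115 ] [0.5716 0.0833 0.115 ]
station [ 0.5213 -0.1752 -0.1436] 
res [[-0.5307  4.3823]
 [ 1.8497  1.275 ]
 [-1.0192 -0.043 ]
 [ 0.2228 -0.0889]
 [ 0.5012 -1.7855]
 [ 1.2639 -1.4763]]
base yaw -0.12891449860037546
base yaw -0.12717652223305367
q 0.5888363078731812 peg goal [ 0.4576 -0.2202  0.168 ] peg now [ 0.4433 -0.1773  0.168 ]
q 0.5882033585829795 peg goal [ 0.4576 -0.2202  0.168 ] peg now [ 0.4433 -0.1773  0.168 ]
```

>>> arm_command(rows=[-1, 0, 0, -49, 0, -1, 40, -40, -49, 5, -1, 80, -80, -49, 10, -1, 120, -120, -49, 17, -1, 160, -160, -49, 17.4, -1, 192, -194, -49, 17.4, -1, 224, -226, -49, 17.4, -1, 256, -259, -49, 17.4, -1, 288, -291, -49, 17.4, -1, 320, -323, -49, 17.4, -1, 352, -356, -49, 17.4, -1, 384, -388, -49, 17.4, -1, 416, -420, -49, 17.4, -1, 448, -453, -49, 17.4, -1, 480, -485, -49, 17.4, -1, 512, -517, -49, 17.4, -1, 512, -517, -49, 17.4, -1, 512, -517, -49, 17.4, -1, 512, -517, -49, 17.4, -1, 512, -517, -49, 17.4], squeeze=30)

```text
clock: 4.5
ee_pos: [0.4891, 0.1598, 0.2804]
tcp_rot: [3.141, 0.0, 0.125]
wrist_force: [-0.2, 0.9, -0.3]
finger_gap: 0.0854
gripper_force: 0.0
```

>>> arm_command(rows=[-1, 0, -2, 25, 0, -1, 0, -2, 50, 0, -1, 0, -2, 75, 0, -1, 0, -2, 100, 0, -1, 0, -2, 120, 0, -1, 0, -2, 140, 0, -1, 0, -2, 156, 0, -1, 0, -2, 156, 0])

```text
clock: 5.3
ee_pos: [0.4874, 0.1615, 0.1226]
tcp_rot: [3.141, 0.005, 0.125]
wrist_force: [-0.4, 0.0, 0.6]
finger_gap: 0.0854
gripper_force: 0.0
```

```bash
python3 - <<'E'
from h import *
t=snap('top');s=snap('side')
z=lambda im,x,y,w,h:cv2.resize(im[y:y+h,x:x+w],(400,400),interpolation=cv2.INTER_CUBIC)
cv2.imwrite('pics/g1.png',np.hstack([z(t,180,200,90,90),z(s,260,190,80,80)])[:,:,::-1])
print(arm.get_state()['ee_pos'])
E
```

```text
[0.4893592  0.1622093  0.12476954]
```

View pics/g1.png

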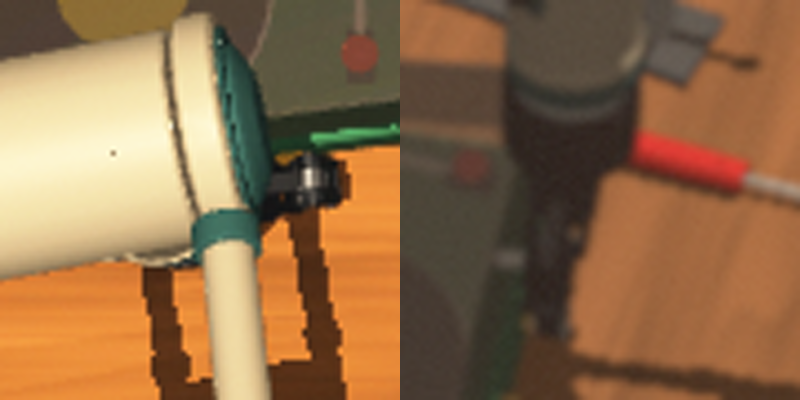

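The side crop shows the stem running into the space between the fingers at about (505,258), with the bar hidden behind the near finger. I'll close the gripper.

>>> arm_command(rows=[0.3, 0, 0, 0, 0, 1, 0, 0, 0, 0, 1, 0, 0, 0, 0, 1, 0, 0, 0, 0, 1, 0, 0, 0, 0, 1, 0, 0, 0, 0, 1, 0, 0, 0, 0, 1, 0, 0, 0, 0], squeeze=35)

```text
clock: 6.2
ee_pos: [0.4895, 0.1614, 0.1247]
tcp_rot: [3.138, -0.001, 0.128]
wrist_force: [0.2, -5.1, 2.5]
finger_gap: 0.0355
gripper_force: 40.1
```

>>> arm_command(rows=[1, 1.9, 0, -6.3, 0, 1, 4, 0, -12.4, 0, 1, 6.2, 0, -18.3, 0, 1, 8.6, 0, -24.4, 0, 1, 11.1, 0, -30.4, 0, 1, 13.8, 0, -36.4, 0, 1, 16.7, 0, -42.2, 0, 1, 16.7, 0, -42.2, 0])

```text
clock: 7.0
ee_pos: [0.5054, 0.1635, 0.1665]
tcp_rot: [3.138, 0.002, 0.128]
wrist_force: [-0.1, -4.6, 0.5]
finger_gap: 0.0352
gripper_force: 39.2
```

>>> arm_command(rows=[1, 2.9, 0, -5.6, 0, 1, 6.1, 0, -11.3, 0, 1, 9.4, 0, -17, 0, 1, 12.8, 0, -22.5, 0, 1, 16.3, 0, -27.7, 0, 1, 20, 0, -33.1, 0, 1, 23.9, 0, -38.4, 0, 1, 27.9, 0, -43.5, 0, 1, 31.8, 0, -48.4, 0, 1, 36.1, 0, -53.3, 0, 1, 40.5, 0, -58.2, 0])

```text
clock: 8.1
ee_pos: [0.5436, 0.1684, 0.2235]
tcp_rot: [3.138, 0.007, 0.127]
wrist_force: [-1.8, -5.1, -4.3]
finger_gap: 0.0351
gripper_force: 37.7
```

```bash
python3 - <<'E'
from h import *
t=snap('top');s=snap('side')
cv2.imwrite('pics/l1.png',cv2.resize(s[120:330,150:430],(800,600))[:,:,::-1])
s=arm.get_state();print(s['wrist_force'],s['torque'],s['ee_pos'],s['finger_gap'])
r=.2512
for i,p in enumerate(np.linspace(.75,1.235,21)): print(i,np.round(1e3*r*np.array([np.cos(.75)-np.cos(p),np.sin(.75)-np.sin(p)]),1),end=' ')
E
```

```text
[-2.76472621 -5.03972216  0.57728562] [-0.82934487  0.56299053  0.05680578] [0.54450269 0.16855231 0.22439169] 0.03506466810672488
0 [0. 0.] 1 [ 4.2 -4.4] 2 [ 8.5 -8.7] 3 [ 12.9 -12.9] 4 [ 17.4 -17. ] 5 [ 22.1 -21. ] 6 [ 26.8 -24.8] 7 [ 31.6 -28.6] 8 [ 36.5 -32.2] 9 [ 41.4 -35.7] 10 [ 46.5 -39.1] 11 [ 51.6 -42.4] 12 [ 56.9 -45.5] 13 [ 62.1 -48.5] 14 [ 67.5 -51.4] 15 [ 72.9 -54.2] 16 [ 78.4 -56.8] 17 [ 84.  -59.3] 18 [ 89.6 -61.7] 19 [ 95.3 -63.9] 20 [101.  -65.9]
```

View pics/l1.png

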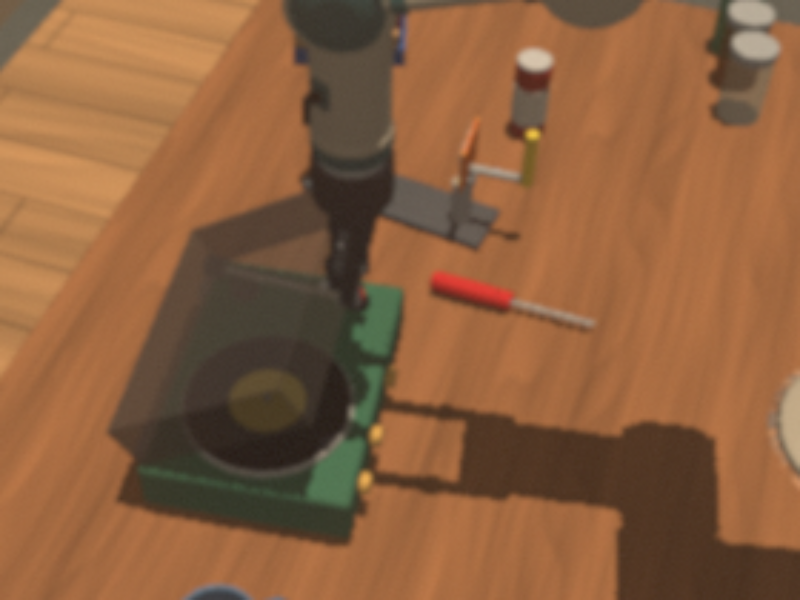

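The cover has come up with the handle and the forces are small, so I'll carry on.

>>> arm_command(rows=[1, 4.2, 0, -4.4, 0, 1, 8.5, 0, -8.7, 0, 1, 12.9, 0, -12.9, 0, 1, 17.4, 0, -17, 0, 1, 22.1, 0, -21, 0, 1, 26.8, 0, -24.8, 0, 1, 31.6, 0, -28.6, 0, 1, 36.5, 0, -32.2, 0, 1, 41.4, 0, -35.7, 0, 1, 46.5, 0, -39.1, 0, 1, 51.6, 0, -42.4, 0, 1, 56.9, 0, -45.5, 0, 1, 62.1, 0, -48.5, 0, 1, 67.5, 0, -51.4, 0, 1, 72.9, 0, -54.2, 0, 1, 78.4, 0, -56.8, 0])

```text
clock: 9.8
ee_pos: [0.6211, 0.1785, 0.2814]
tcp_rot: [3.138, 0.007, 0.127]
wrist_force: [-3.8, -4.3, -0.2]
finger_gap: 0.0351
gripper_force: 37.8
```

>>> arm_command(rows=[1, 2.8, 0, -1.3, 0, 1, 5.6, 0, -2.5, 0, 1, 8.4, 0, -3.7, 0, 1, 11.2, 0, -4.9, 0, 1, 11.2, 0, -4.9, 0])

```text
clock: 10.3
ee_pos: [0.6328, 0.18, 0.2867]
tcp_rot: [3.139, 0.005, 0.127]
wrist_force: [-3.4, -4.7, 2.5]
finger_gap: 0.0353
gripper_force: 37.9
```

>>> arm_command(rows=[1, 2, 0, -0.8, 0, 1, 4, 0, -1.5, 0, 1, 6, 0, -2.2, 0, 1, 6, 0, -2.2, 0])

```text
clock: 10.7
ee_pos: [0.6386, 0.1807, 0.2891]
tcp_rot: [3.139, 0.005, 0.127]
wrist_force: [-4.4, -4.9, 2.7]
finger_gap: 0.0355
gripper_force: 37.9
```

>>> arm_command(rows=[1, 1.5, 0, -0.5, 0, 1, 3, 0, -1, 0, 1, 4, 0, -1.3, 0, 1, 4, 0, -1.3, 0])

```text
clock: 11.1
ee_pos: [0.6424, 0.1813, 0.2905]
tcp_rot: [3.139, 0.005, 0.127]
wrist_force: [-5.0, -5.0, 3.9]
finger_gap: 0.0352
gripper_force: 37.9
```

>>> arm_command(rows=[1, 1.5, 0, -0.5, 0, 1, 3, 0, -1, 0, 1, 4, 0, -1.3, 0, 1, 4, 0, -1.3, 0])

```text
clock: 11.5
ee_pos: [0.6463, 0.1818, 0.292]
tcp_rot: [3.139, 0.005, 0.127]
wrist_force: [-4.9, -5.2, 3.4]
finger_gap: 0.0354
gripper_force: 38.0
```

>>> arm_command(rows=[1, 1.5, 0, -0.4, 0, 1, 3, 0, -0.8, 0, 1, 4, 0, -1.1, 0, 1, 4, 0, -1.1, 0])

```text
clock: 11.9
ee_pos: [0.647, 0.1818, 0.2922]
tcp_rot: [3.138, 0.013, 0.127]
wrist_force: [-11.1, -6.1, 3.4]
finger_gap: 0.0351
gripper_force: 37.9
```

The stop is reached: the TCP halted and Fx rose to 11 N. I'll release and retreat upward.

>>> arm_command(rows=[0.5, -2, 0, 0, 0, 0, -2, 0, 0, 0, -1, -2, 0, 0, 0, -1, -2, 0, 0, 0, -1, -2, 0, 0, 0, -1, -2, 0, 0, 0, -1, -2, 0, -10, 0, -1, -2, 0, -25, 0, -1, -2, 0, -45, 0, -1, -2, 0, -65, 0, -1, -2, 0, -85, 0, -1, -2, 0, -85, 0])

```text
clock: 13.1
ee_pos: [0.6518, 0.184, 0.3814]
tcp_rot: [-3.141, -0.007, 0.127]
wrist_force: [0.8, 0.3, 0.8]
finger_gap: 0.0852
gripper_force: 0.0
```

```bash
python3 - <<'E'
from h import *
np.set_printoptions(precision=4,suppress=True)
s=arm.get_state();print(s['clock'],s['ee_pos'],s['tcp_rot'],s['finger_gap'],s['wrist_force'])
t=snap('top','top2');s=snap('side')
z=lambda im,x,y,w,h:cv2.resize(im[y:y+h,x:x+w],(w*4,h*4),interpolation=cv2.INTER_CUBIC)
cv2.imwrite('pics/o2.png',np.hstack([z(t,300,140,100,140),z(s,200,150,100,140)])[:,:,::-1])
for n,h in(('marker',.115),('peg_top',.168),('mirror_face',.115),('camera_lens',.115),('lid_handle',.31)):
  P={}
  for c in('top','side'):
    for r in spotter.place_of(n,c)[:1]: P[c]=r['position'];print(n,c,round(r['score'],2),P[c],at_z(c,P[c],h))
  if len(P)==2:print(*tri(P['top'],P['side']))
E
```

```text
13.1 [0.6518 0.184  0.3814] [-3.1413 -0.0073  0.1272] 0.08523996581116904 [0.8121 0.263  0.8496]
marker top 0.45 [256.8, 212.0] [0.5724 0.0929 0.115 ]
marker side 0.52 [271.7, 223.8] [0.578  0.0882 0.115 ]
[0.574  0.093  0.1207] 0.004569077571233993
peg_top top 0.62 [367.4, 261.0] [ 0.447  -0.1736  0.168 ]
peg_top side 0.6 [212.7, 245.8] [0.6902 0.2657 0.168 ]
[ 0.6243 -0.064  -0.0526] 0.46608920308424134
mirror_face top 0.54 [361.3, 229.1] [ 0.5276 -0.172   0.115 ]
mirror_face side 0.56 [312.7, 170.9] [ 0.5261 -0.1914  0.115 ]
[ 0.5234 -0.1684  0.1353] 0.005013442369096843
camera_lens top 0.75 [366.1, 170.0] [ 0.6805 -0.1889  0.115 ]
camera_lens side 0.67 [273.1, 160.0] [ 0.6753 -0.2017  0.115 ]
[ 0.6736 -0.1864  0.1287] 0.007269044415132371
lid_handle top 0.62 [206.9, 166.0] [0.6446 0.1857 0.31  ]
lid_handle side 0.58 [236.8, 192.4] [0.6442 0.1778 0.31  ]
[0.642  0.1842 0.3169] 0.0016903162501583696
```

View pics/o2.png

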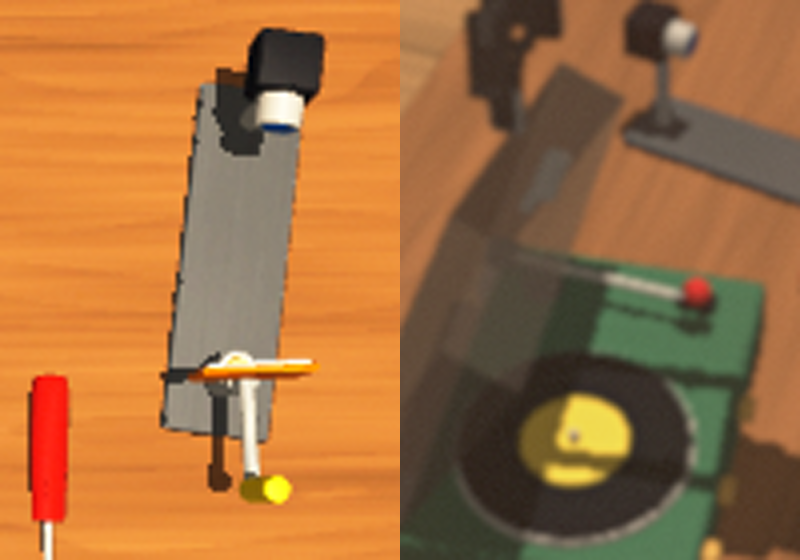

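```bash
cat > d.py <<'E'
from h import *
from scipy.optimize import least_squares
np.set_printoptions(precision=4,suppress=True)
t=cv2.imread('pics/top2.png').astype(int)
a=t[195:230,240:285];m=(a[...,2]>1.7*a[...,1])&(a[...,2]>1.7*a[...,0])&(a[...,2]>100)&(a[...,1]<70)
v,u=np.nonzero(m);mt=(u.mean()+240,v.mean()+195);print('mt',mt,len(u))
mk,e=tri(mt,(274.5,223.75));print('marker',mk,e,at_z('top',mt,.115))
def rz(a):c,s=np.cos(a),np.sin(a);return np.array([[c,-s,0],[s,c,0],[0,0,1]])
def ST(q,v,a=0): return rz(q[2]+a)@np.array(v)+[q[0],q[1],0]
o=[('top',(369.5,171.9),(.155,0,.115),0),('side',(272.5,161.2),(.155,0,.115),0),('top',(368.75,262),(-.078,0,.168),.17),('side',(336.25,167),(-.078,0,.168),.17),('top',(350.75,233),(0,.036,.146),.17),('top',(379.2,231.2),(0,-.036,.146),.17)]
L=[(350,161.2),(340.75,246.75)];Rr=[(374.25,177.5),(366.75,250)]
def g(q):
    r=list(np.concatenate([np.subtract(proj(c,ST(q,v,a)),px) for c,px,v,a in o]))
    for px,y in[(L[0],.0375),(L[1],.0375),(Rr[0],-.0375),(Rr[1],-.0375)]:
        X=at_z('top',px,.01);r.append(430*((rz(-q[2])@(X-[q[0],q[1],0]))[1]-y))
    return np.array(r)
q=least_squares(g,[.52,-.17,-.13],loss='soft_l1').x
print('station',q,'\n',g(q)[:12].reshape(-1,2),g(q)[12:])
m=at_z('top',mt,.115);b=np.arctan2(m[1]-q[1],m[0]-q[0]);Q=(b-q[2])/2-.17
print('q',Q)
for k in(0,.1,.2,.3,.4,.5,Q): print(k,ST(q,(-.078,0,.168),.17+k))
np.save('st.npy',np.r_[q,Q,m])
E
python3 d.py
```

```text
mt (np.float64(260.5), np.float64(211.5)) 58
marker [0.5724 0.0832 0.1126] 0.0033271486659254175 [0.5737 0.0834 0.115 ]
station [ 0.5206 -0.1748 -0.1371] 
 [[-0.5683  0.4822]
 [ 0.3568 -0.1532]
 [ 0.2815  0.8306]
 [ 0.4191 -0.0657]
 [-0.4021 -1.6218]
 [ 0.5015 -0.9023]] [-0.1808 -0.8439  0.5016  0.2621]
q 0.582615970657055
0 [ 0.4427 -0.1773  0.168 ]
0.1 [ 0.4433 -0.1851  0.168 ]
0.2 [ 0.4447 -0.1928  0.168 ]
0.3 [ 0.4469 -0.2003  0.168 ]
0.4 [ 0.4498 -0.2075  0.168 ]
0.5 [ 0.4534 -0.2144  0.168 ]
0.582615970657055 [ 0.4569 -0.2198  0.168 ]
```

>>> arm_command(rows=[-1, -18, 24, 0, 0, -1, -45, 58, 0, 0, -1, -75, 98, 0, 0, -1, -105, 138, 0, 0, -1, -135, 177, 0, 0, -1, -165, 216, 0, 0, -1, -195, 255, 20, 0, -1, -222, 291, 50, 0, -1, -243, 318, 80, 0, -1, -253, 332, 110, 0, -1, -253, 332, 135, 0, -1, -253, 332, 150, 0, -1, -253, 332, 150, 0, -1, -253, 332, 150, 0])

```text
clock: 15.1
ee_pos: [0.4421, -0.1778, 0.2278]
tcp_rot: [3.141, -0.0, 0.127]
wrist_force: [0.3, -0.1, 0.5]
finger_gap: 0.0859
gripper_force: 0.0
```

>>> arm_command(rows=[-1, 0, 0, 25, 0, -1, 0, 0, 50, 0, -1, 0, 0, 70, 0, -1, 0, 0, 85, 0, -1, 0, 0, 93, 0, -1, 0, 0, 93, 0, 0, 0, 0, 93, 0, 0.5, 0, 0, 93, 0, 1, 0, 0, 93, 0, 1, 0, 0, 93, 0, 1, 0, 0, 93, 0, 1, 0, 0, 93, 0, 1, 0, 0, 93, 0, 1, 0, 0, 93, 0, 1, 0, 0, 93, 0, 1, 0, 0, 93, 0], squeeze=35)

```text
clock: 16.7
ee_pos: [0.4423, -0.1793, 0.1349]
tcp_rot: [3.138, -0.001, 0.128]
wrist_force: [-2.1, -5.6, 1.4]
finger_gap: 0.0148
gripper_force: 34.2
```

>>> arm_command(rows=[1, -0.2, 3.9, 0, 0, 1, -0.4, 7.8, 0, 0, 1, -0.3, 11.7, 0, 0, 1, 0, 15.6, 0, 0, 1, 0.6, 19.5, 0, 0, 1, 1.3, 23.3, 0, 0, 1, 2.2, 27.1, 0, 0, 1, 3.2, 30.9, 0, 0, 1, 4.5, 34.6, 0, 0, 1, 5.9, 38.2, 0, 0, 1, 7.3, 41.1, 0, 0, 1, 8.7, 44, 0, 0, 1, 8.7, 44, 0, 0, 1, 8.7, 44, 0, 0])

```text
clock: 18.1
ee_pos: [0.4546, -0.2193, 0.1348]
tcp_rot: [-3.139, 0.002, 0.127]
wrist_force: [-3.9, 0.9, 7.8]
finger_gap: 0.0151
gripper_force: 34.8
```

```bash
python3 - <<'E'
from h import *
np.set_printoptions(precision=4,suppress=True)
t=snap('top','top3');s=snap('side','side3');S=arm.get_state();print(S['clock'],S['ee_pos'],S['tcp_rot'],S['wrist_force'],S['finger_gap'])
z=lambda im,x,y,w,h:cv2.resize(im[y:y+h,x:x+w],(400,400),interpolation=cv2.INTER_CUBIC)
cv2.imwrite('pics/m3.png',np.hstack([z(t,325,200,70,70),z(s,280,135,70,70)])[:,:,::-1])
E
```

```text
18.2 [ 0.4546 -0.2193  0.1348] [-3.1392  0.0024  0.127 ] [-3.9758  0.828   7.0417] 0.014983668755042681
```

View pics/m3.png

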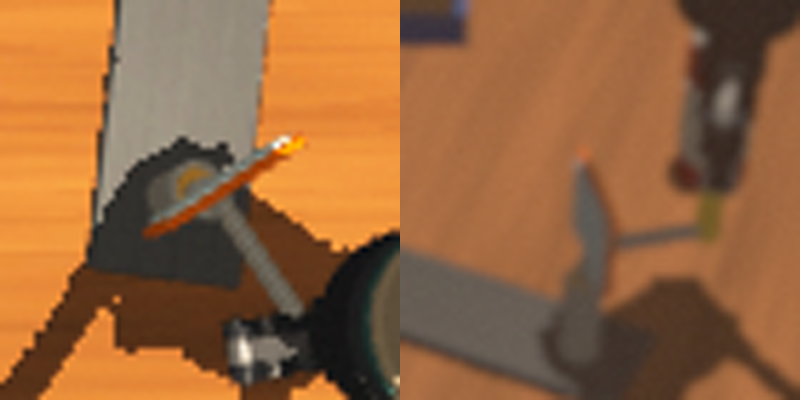

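```bash
python3 - <<'E'
from h import *
q=np.load('st.npy');f=lambda p:(325+p[0]*.175,200+p[1]*.175)
def ang(a,b,z=.146):
    A=at_z('top',a,z);B=at_z('top',b,z);d=A-B;return np.arctan2(d[1],d[0])-np.pi/2,np.linalg.norm(d)
print('ref0',ang((350.75,233),(379.2,231.2)),'model',q[2]+.17)
for a,b in(((147,232),(300,147)),((155,222),(282,143)),((147,227),(292,141))): print(ang(f(a),f(b)))
print('goal',q[2]+.17+q[3])
# lever at z~.1: from axis to peg
A=at_z('top',f((225,210)),.1);B=at_z('top',f((292,305)),.1);d=A-B;print('lever',np.arctan2(d[1],d[0]))
E
```

```text
ref0 (np.float64(0.05932373412631331), np.float64(0.06989819752671257)) model 0.032897360739625486
(np.float64(0.4982726306205718), np.float64(0.07586265991024654))
(np.float64(0.5468115353548528), np.float64(0.06490378254129431))
(np.float64(0.5260801259756072), np.float64(0.07312714943200753))
goal 0.6155133313966804
lever 0.5911653563802148
```

>>> arm_command(rows=[1, 0.8, 1.4, 0, 0, 1, 1.6, 2.8, 0, 0, 1, 1.6, 2.8, 0, 0, 1, 1.6, 2.8, 0, 0])

```text
clock: 18.6
ee_pos: [0.4564, -0.2219, 0.1348]
tcp_rot: [-3.139, 0.003, 0.127]
wrist_force: [-5.5, 0.6, 8.5]
finger_gap: 0.015
gripper_force: 34.8
```

```bash
python3 - <<'E'
from h import *
np.set_printoptions(precision=4,suppress=True)
t=snap('top','top4');s=snap('side','side4');S=arm.get_state();print(S['clock'],S['ee_pos'],S['tcp_rot'],S['wrist_force'],S['finger_gap'])
z=lambda im,x,y,w,h:cv2.resize(im[y:y+h,x:x+w],(400,600),interpolation=cv2.INTER_CUBIC)
cv2.imwrite('pics/m4.png',np.hstack([z(t,342,212,40,60),z(s,300,150,40,60)])[:,:,::-1])
q=np.load('st.npy');n=q[2]+.17+q[3]
for k in(-.06,-.03,0,.03,.06):
    a=n+k;c=np.array([np.cos(a),np.sin(a),0]);y=np.array([-np.sin(a),np.cos(a),0]);o=np.r_[q[:2],0]
    P=lambda cam,X,x0,y0:np.round((np.array(proj(cam,X))-[x0,y0])*10,0)
    print(k,[P('top',o+e*.036*y+[0,0,.146],342,212) for e in(1,-1)],'lever end .1 top',P('top',o-.04*c+[0,0,.1],342,212),'axis.1',P('top',o+[0,0,.1],342,212),'peg z.12 side',P('side',o-.078*c+[0,0,.12],300,150),'frame side',[P('side',o+e*.036*y+[0,0,.146],300,150) for e in(1,-1)])
E
```

```text
18.7 [ 0.4564 -0.222   0.1348] [-3.1394  0.0027  0.1271] [-4.8686  1.1365  8.2687] 0.015020414899223782
-0.06 [array([107., 266.]), array([352., 111.])] lever end .1 top [280. 336.] axis.1 [193. 203.] peg z.12 side [347. 199.] frame side [array([164., 243.]), array([106., 107.])]
-0.03 [array([110., 270.]), array([350., 107.])] lever end .1 top [284. 333.] axis.1 [193. 203.] peg z.12 side [345. 194.] frame side [array([167., 243.]), array([103., 108.])]
0 [array([113., 274.]), array([347., 104.])] lever end .1 top [288. 330.] axis.1 [193. 203.] peg z.12 side [343. 190.] frame side [array([171., 242.]), array([100., 108.])]
0.03 [array([115., 277.]), array([345., 100.])] lever end .1 top [291. 328.] axis.1 [193. 203.] peg z.12 side [340. 186.] frame side [array([174., 241.]), array([ 97., 109.])]
0.06 [array([118., 281.]), array([342.,  97.])] lever end .1 top [295. 325.] axis.1 [193. 203.] peg z.12 side [337. 182.] frame side [array([177., 241.]), array([ 94., 109.])]
```

View pics/m4.png

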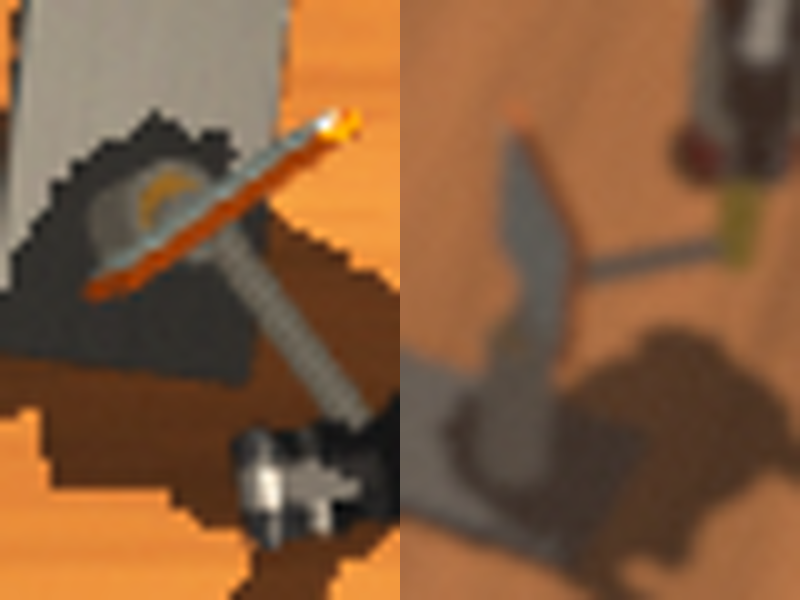

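```bash
python3 - <<'E'
from h import *
q=np.load('st.npy')
def lev(name,box):
    x,y,w,h=box;im=cv2.imread(f'pics/{name}.png')[y:y+h,x:x+w].astype(float)
    sat=(im.max(-1)-im.min(-1))/im.max(-1)
    pts=[]
    for r in range(h):   # weighted column centre of grey pixels per row
        wt=np.clip(.55-sat[r],0,None)*(im[r].max(-1)>70)
        if (wt>0).sum()>=2: pts.append((x+(np.arange(w)*wt).sum()/wt.sum(),y+r))
    P=np.array([at_z('top',p,.1)[:2] for p in pts]);vx,vy,x0,y0=cv2.fitLine(P.astype(np.float32),cv2.DIST_HUBER,0,1e-4,1e-4).ravel()
    a=np.arctan2(vy,vx);a=(a+np.pi/2)%np.pi-np.pi/2
    off=-(q[0]-x0)*vy+(q[1]-y0)*vx
    return len(pts),round(a,3),'axis offset mm',round(off*1e3,1)
print(lev('top2',(356,237,14,18)),'model .033')
print(lev('top3',(364,239,15,13)))
print(lev('top4',(366,238,13,14)),'goal',q[2]+.17+q[3])
E
```

```text
(18, np.float32(0.015), 'axis offset mm', np.float64(0.1)) model .033
(13, np.float32(0.579), 'axis offset mm', np.float64(-0.5))
(14, np.float32(0.573), 'axis offset mm', np.float64(1.9)) goal 0.6155133313966804
```

```bash
python3 -c "
from rig import arm
print(arm.sign_off())"
```

```text
the job is handed in; nothing more can be done
None
```

The dust cover is open on its stop and stayed there by itself. The gripper is holding the mirror by its peg at about 0.58 rad, which should put the marker mid-mirror; I couldn't see the bench camera's view, and my angle checks spread by about 0.04 rad. I handed the job in at about 19 s, and no verdict came back.

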